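# Shut the purge valve and open both doors of the dry box

## Robot

A 6-joint arm with a two-finger parallel gripper is mounted at the origin on the work surface. World frame = base frame: x ahead of the robot, y to its left, z up, the work surface at z = 0. Lengths are in m, angles in degrees, forces in N, time in s.
With the tool pointing down it reaches from about 0.4 to 0.825 m from the base axis. Payload 7 kg.
Tool frame: the origin (TCP) lies between the finger pads; the fingertips stand 19 mm ahead of it and the grasp point (between the pads) is the TCP; z points along the fingers, y is the line along which they close (so a half turn about z gives the same grasp; the last joint's range is limited). The gripper opens to 88 mm and grips with 3 to 60 N. Pads are 19 mm wide; open, the fingers measure 130 mm over their backs; the gripper's body (78 mm by 193 mm) begins 47 mm behind the grasp point.
Start: joints at [-52.42, 20.546, 0.682, 0, -70.136, -16.507], TCP at [0.243, -0.63, 0.246] pointing down, gripper open.
Joint ranges: [-176.03, 176.03], [-82.01, 121.73], [-58.28, 71.71], [-173.87, 95.51], [-174.79, -0.11], [-173.66, 173.66]. Speed limits (degrees/s): [136.94, 136.94, 172.46, 180, 180, 180].

## Interface

Orientations are given as [roll, pitch, yaw] about the fixed x, y, z axes, in that order (R = Rz(yaw) Ry(pitch) Rx(roll)).
In Python, from plant import get_obs, snapshot, close_job, spot_in, spot_point gives the robot as it stands.
- The arm moves only by the tool play_rows, never from a script. Its argument "plan" is a list of rows, each a list of 6 numbers: the shift along the tool's x, y, z in cm, then the turn, a rotation vector about the tool's x, y, z in degrees. A call has 1 to 20 rows; each row shifts and turns the commanded pose from where the row before left it, along the tool's axes as they then stand; what a row does not reach is not made up. A row lasts 1/12 s, in which the tool goes at most 41.7 mm and 7.16 degrees, less where a joint would pass 70% of its speed; a pose out of reach is approached as far as the arm can. A call is refused whole if a number of a shift passes 4.17 or a number of a turn 7.16, either way. A call with a gripper value outside its range is refused whole. "grip" is the finger opening in cm, from 0 to 8.76, set as the call begins (left out, the last holds). The fingers move at their own pace and stop on an object; the grip force is fixed at half the most. Time passes only in rows, so rows that do not move let the fingers close. It gives the time, the measured TCP pose, the force, the opening and the grip force at its end, in the units of the state.
- get_obs(): the state, without advancing time (a new reading comes with each control period).
- snapshot(name): name is "scene" or "top" or "wrist"; returns a dict with "frame" (480x640x3 uint8, red, green, blue), "fx", "fy", "cx", "cy" (pixels), "k1" (the pictures are not rectified: a ray, as slopes to the right and down, at radius r is drawn at 1 + k1 r^2 times it, then the intrinsics apply), "position" and "attitude" of the camera in the world. Camera axes: x right, y down, z forward; pixel columns grow to the right and rows downward; lengths in m; the calibration is good to about 2 mm. A picture is of the moment at which its call begins. There is no depth.
- close_job(): hands the job in; it is judged then, once.
Trained networks look in the newest picture that a camera, given by its name, has taken for a name from the list of things; names that differ only in an ending like _2 or _b are one class to them, and where a whole thing is asked for, a point or a joint stands for the part that bears it (a point fixed in the world has none). Each returns a list of dicts, best first, with "score" (0 to 1); they miss things now and then, are a little off and sometimes report something else, mostly with a low value. They report only what shows in the picture. A call takes as long as a camera call.
- spot_in(camera, thing): "position" ([x, y, z] in m, in world coordinates, good to about 4 mm: the middle of the surface that is visible of it).
- spot_point(camera, thing): "position" ([x, y, z] in m, in world coordinates, good to about 4 mm: a listed point, or the origin of a listed thing).
The state is a dict: "clock": time; "joint_pos": joint angles; "qvel": joint speeds; "tau": joint torques, N m; "tool_pos": TCP position; "orientation": TCP orientation; "force": force on the tool from outside, world axes, zero at the start; "moment": the same for the moment, N m; "opening": finger opening in m; "gripper_force": force on a finger pad.
Only numpy, scipy, OpenCV 4.12 (cv2) and the standard library are available. Lean on these libraries where they do the work, as an engineer would, in place of code of your own. Each camera call takes 0.05 s, during which the arm holds its last target. There are 200 camera calls.

## Task

Get the nitrogen-purged dry box on the lab bench ready for loading. First push the lever of the purge valve on its roof round to its stop so that the valve is fully shut, then swing the right-hand (active) door wide open, push the flush bolt in the edge of the left-hand (passive) door fully down, and swing the passive door wide open too (each door about square to the front). Leave the lever, the bolt and both doors so, and do not shift or knock over the flask, the beaker or the wooden crate standing around it.

Things in the scene. Friction and masses are not known exactly. Their poses are not given: they have to be found in the camera images.
- dry_box: Fixed low white cupboard with a clear back, 220 deep (x) x 340 wide (y) x 200 mm high. Origin: centre of its underside, on the bench; x points from the doors to the back, y left, z up. The front faces of the two grey doors lie in the plane x = -130 mm, door tops at z = 198, roof top at z = 200 mm.
- valve_pivot (a point): The upright axis of the valve lever at the lever's mid height, 248 mm over the bench. Below it, on the roof, a brass ball valve body (radius 17 mm, centre 222 mm over the bench, 26 mm to front and back of the pivot) on a copper pipe that comes up behind the box, runs forward over the roof and turns down into it 45 mm in front of the pivot.
- valve_lever (a point): Point on the centre line of the lever's black grip, 85 mm from the pivot. The lever is a flat level bar 120 mm long from the pivot; its grip (46 to 120 mm from the pivot) is 26 mm wide and 10 mm thick, z = 243 to 253 mm over the bench, with free space below down to the roof (200 mm).
- valve (a joint): Lever angle, rad. 0 = fully open: lever in line with the pipe, pointing to the front. It turns clockwise seen from above; pi/2 = fully shut, on its hard stop: lever across the pipe, pointing left (+y of dry_box). It stays where it is left; about 3 N sideways at the grip moves it.
- active_handle (a point): Grip point of the right-hand (active) door's handle: a round upright steel bar 11 mm thick, 36 mm in front of the door face, 115 mm from the hinge axis, 172 mm over the bench. The bar ends 27 mm above this point and about 92 mm below it; stays to the door 37 and 87 mm below.
- active_hinge (a point): Point on the upright hinge axis of the active door, at the door's front face and right-hand edge, at the height of the handle's grip point.
- active_door (a joint): Opening of the active door, rad: 0 closed, growing as it swings to the front and right (anticlockwise from above), stop at 1.75. 20 mm thick, 178 high, 182 mm wide from the hinge with the 5 mm thick lip of its free edge, which overlaps the front of the passive door by 14 mm. About 1 N at the handle moves it; stays where it is left.
- bolt_lug (a point): Centre of the flat top (z = 180 mm over the bench with the bolt up) of the flush bolt's thumb lug: a steel block 16 mm (x) x 12 mm high sticking out 33 mm from the meeting edge of the passive door, in the door's plane; this point is 19 mm from that edge. The closed active door covers it in front and on top.
- bolt (a joint): Downward travel of the bolt, m: 0 = up, its rod stands in the keeper and locks the passive door; 0.020 = fully down on its stop, released. Pushed straight down at the lug with about 4 N; no spring, stays where it is left.
- passive_handle (a point): Grip point of the left-hand (passive) door's handle, same bar and measures as the active one (115 mm from its own hinge axis, 36 mm in front of the face, 172 mm over the bench).
- passive_hinge (a point): Point on the upright hinge axis of the passive door, at its front face and left-hand edge, at the height of the handle's grip point.
- passive_door (a joint): Opening angle of the passive door, rad: 0 closed, growing as it swings to the front and left (clockwise seen from above), stop at 1.75. 20 mm thick, 167 mm wide, 178 mm high. Same light friction.
- flask: Bystander: square white plastic bottle 100 x 100 mm, 187 mm high with a black cap, to the right of the dry box. Origin: centre of its underside.
- beaker: Bystander: yellowish plastic beaker, 84 mm wide, 105 mm high, on the bench to the left, in front of the crate, outside the passive door's swing. Origin: centre of its underside.
- crate: Bystander: open wooden crate 160 x 130 x 90 mm to the left of the dry box. Origin: centre of its underside.
- keeper (a point): Centre of the steel keeper loop that reaches forward from the roof's edge over the passive door's top, 34 mm wide (y), 10 mm high, its top 212 mm over the bench; its front bar stands 6 mm out from the door face. The bolt's 10 mm rod shows in it while locked. Its right side is 5 mm from the passive door's meeting edge.

How it is judged (in metres and radians):
On the way, in this order (a step that is already met when the one before it is completed fails the run):
1. the valve lever is on its shut stop (value of joint valve above 1.47 rad), for 0.2 s.
2. the active door is wide open (value of joint active_door above 1.2 rad), for 0.2 s.
3. the flush bolt is fully down (value of joint bolt above 0.017 m), for 0.2 s.
4. the passive door is wide open (value of joint passive_door above 1.2 rad), for 0.2 s.
At the end, for the whole second after the job is handed in: The valve lever is within 0.1 rad (6 degrees) of its shut stop, both doors stand still and open by more than 1.2 rad (69 degrees), and the bolt is down by more than 17 of its 20 mm (value of joint valve above 1.47 rad and value of joint each of active_door, passive_door above 1.2 rad and value of joint bolt above 0.017 m and velocity of joint active_door between -0.05 and 0.05 rad/s and velocity of joint passive_door between -0.05 and 0.05 rad/s); the robot touches nothing.
It fails at once if the flask is shifted by more than 30 mm or tipped (distance of flask from where it was at the start of the episode above 0.03 m or angle between flask's own z axis and vertical above 0.35 rad).
It fails at once if the beaker is shifted by more than 30 mm or tipped (distance of beaker from where it was at the start of the episode above 0.03 m or angle between beaker's own z axis and vertical above 0.35 rad).
It fails at once if the crate is shifted by more than 30 mm or tipped (distance of crate from where it was at the start of the episode above 0.03 m or angle between crate's own z axis and vertical above 0.35 rad).
It also fails if it takes over 72 s, if anything falls off the work surface, if the arm or the gripper's body presses on something with over 40 N, if the wrist force passes 120 N, or if a joint passes its speed limit or range.

## Working session

There is one attempt and no reset: what is moved stays moved. The work goes in short steps, Python scripts to look and compute and a tool call to move; the robot and the scene stay as the last step left them, time stands still between calls to the robot, and variables do not carry over. Pictures are saved under pics/ and viewed, at most 10 in all, crops included, and the job is handed in when it is done.

Besides the shell and the picture viewer there is one more tool, called after ">>>" as name(argument=value, ...), one argument or row to a line, values as JSON. play_rows: Moves the arm, as the interface text tells. Its arguments: {"type":"object","properties":{"plan":{"type":"array","items":{"type":"array","items":{"type":"number"}}},"grip":{"type":"number"}},"required":["plan"]}

```bash
mkdir -p pics; ls
python3 - <<'E'
from plant import *
import cv2,numpy as np
o=get_obs();print({k:np.round(v,3).tolist() for k,v in o.items()})
ims=[]
for c in ["scene","top"]:
    s=snapshot(c); ims.append(s["frame"][:,:,::-1]); print(c,np.round(s["position"],3),np.round(s["attitude"],3))
    for t in ["dry_box","valve_pivot","valve_lever","active_handle","active_hinge","passive_handle","passive_hinge","keeper","bolt_lug","flask","beaker","crate"]:
        r=spot_point(c,t)
        print(c,t,[(np.round(d["position"],3).tolist(),round(d["score"],2)) for d in r[:2]])
    cv2.imwrite(f"pics/{c}0.png",ims[-1])
E
```

```text
pics
{'clock': 0.0, 'joint_pos': [-52.42, 20.591, 0.635, -0.021, -70.136, -16.507], 'qvel': [0.017, -0.01, -0.046, -0.047, 0.102, -0.171], 'tau': [0.0, -58.272, 29.306, 6.998, 0.007, -0.0], 'tool_pos': [0.243, -0.629, 0.245], 'orientation': [179.907, -0.007, -158.934], 'force': [0.028, -0.132, 1.389], 'moment': [0.029, -0.031, -0.007], 'gripper_force': 0.0, 'opening': 0.088}
scene [0.972 0.62  1.342] [-148.136   -0.297  145.93 ]
scene dry_box []
scene valve_pivot [([0.701, -0.047, 0.25], 0.76)]
scene valve_lever [([0.616, -0.037, 0.249], 0.86), ([0.64, 0.29, -0.005], 0.4)]
scene active_handle [([0.529, -0.08, 0.171], 0.69), ([0.583, 0.003, 0.207], 0.37)]
scene active_hinge [([0.585, -0.191, 0.173], 0.93)]
scene passive_handle [([0.53, 0.033, 0.174], 0.87)]
scene passive_hinge [([0.561, 0.145, 0.172], 0.58)]
scene keeper [([0.584, 0.004, 0.208], 0.86)]
scene bolt_lug [([0.574, -0.038, 0.178], 0.42)]
scene flask [([0.584, -0.358, 0.001], 0.6)]
scene beaker []
scene crate [([0.641, 0.291, -0.002], 0.75)]
top [ 0.412 -0.016  1.153] [-173.034    1.116  -89.526]
top dry_box [([0.53, 0.031, 0.17], 0.44)]
top valve_pivot [([0.701, -0.043, 0.247], 0.69)]
top valve_lever [([0.611, -0.037, 0.248], 0.6), ([0.527, -0.08, 0.175], 0.57)]
top active_handle [([0.533, -0.077, 0.173], 0.67), ([0.577, 0.001, 0.21], 0.26)]
top active_hinge [([0.576, -0.189, 0.174], 0.78)]
top passive_handle [([0.531, 0.029, 0.168], 0.65)]
top passive_hinge [([0.567, 0.154, 0.17], 0.73)]
top keeper [([0.578, 0.004, 0.208], 0.63)]
top bolt_lug [([0.579, -0.039, 0.181], 0.55)]
top flask [([0.583, -0.358, 0.002], 0.95)]
top beaker [([0.429, 0.292, 0.004], 0.95)]
top crate [([0.634, 0.293, -0.002], 0.8), ([0.575, 0.002, 0.209], 0.29)]
```

View pics/scene0.png

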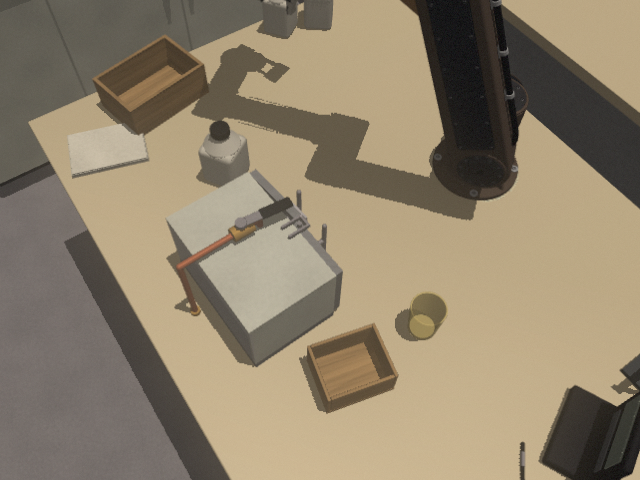

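View pics/top0.png

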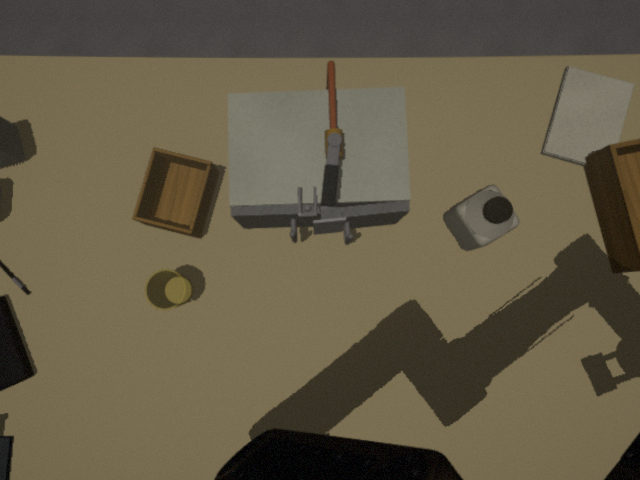

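```bash
cat > h.py <<'E'
import numpy as np
from scipy.optimize import least_squares
B={"active_hinge":(-.13,-.17),"passive_hinge":(-.13,.17),"active_handle":(-.166,-.055),"passive_handle":(-.166,.055),"keeper":(-.122,.025),"bolt_lug":(-.12,-.016)}
M=[("active_handle",.529,-.080),("active_hinge",.585,-.191),("passive_handle",.530,.033),("passive_hinge",.561,.145),("keeper",.584,.004),("bolt_lug",.574,-.038),
("active_handle",.533,-.077),("active_hinge",.576,-.189),("passive_handle",.531,.029),("passive_hinge",.567,.154),("keeper",.578,.004),("bolt_lug",.579,-.039)]
def w(p,b):
    c,s=np.cos(p[2]),np.sin(p[2]); return np.array([p[0]+c*b[0]-s*b[1],p[1]+s*b[0]+c*b[1]])
f=lambda p:np.concatenate([w(p,B[n])-(x,y) for n,x,y in M])
P=least_squares(f,[.7,-.02,0]).x
def box(q):
    c,s=np.cos(P[2]),np.sin(P[2]); d=np.array(q)-P[:2]; return np.array([c*d[0]+s*d[1],-s*d[0]+c*d[1]])
E
python3 - <<'E'
from h import *
print(P,np.degrees(P[2])); print((f(P).reshape(-1,2)*1000).round(0).tolist())
print("pivot",box((.701,-.045)),"lever",box((.614,-.037)),"tcp",box((.243,-.629)))
for n in B: print(n,w(P,B[n]).round(3))
E
```

```text
[ 0.69952302 -0.01605619  0.04216461] 2.4158541233169712
[[7.0, 2.0], [-8.0, -0.0], [1.0, -1.0], [1.0, 3.0], [-7.0, -0.0], [6.0, 1.0], [3.0, -1.0], [1.0, -2.0], [0.0, 3.0], [-5.0, -6.0], [-1.0, -0.0], [1.0, 2.0]]
pivot [ 0.00025563 -0.02898034] lever [-0.08632983 -0.01732022] tcp [-0.48195414 -0.59315562]
active_hinge [ 0.577 -0.191]
passive_hinge [0.562 0.148]
active_handle [ 0.536 -0.078]
passive_handle [0.531 0.032]
keeper [0.577 0.004]
bolt_lug [ 0.58  -0.037]
```

>>> play_rows(
  plan=[
    [0, 0, -1, 0, 0, 4.66],
    [0, 0, -1, 0, 0, 4.66],
    [0, 0, -1, 0, 0, 4.66],
    [0, 0, -1, 0, 0, 4.66],
    [0, 0, 0, 0, 0, 0],
  ],
  grip=0,
)

```text
clock: 1.72
tool_pos: [0.243, -0.6307, 0.288]
orientation: [-179.8, 0.1, -177.8]
force: [-0.2, -0.3, 0.6]
opening: 0.0599
gripper_force: 0.0
```

>>> play_rows(
  plan=[
    [-1, 1.3, 0, 0, 0, 0],
    [-2, 2.6, 0, 0, 0, 0],
    [-2, 2.6, 0, 0, 0, 0],
    [-2, 2.6, 0, 0, 0, 0],
    [-2, 2.6, 0, 0, 0, 0],
    [-2, 2.6, 0, 0, 0, 0],
    [-2, 2.6, 0, 0, 0, 0],
    [-2, 2.6, 0, 0, 0, 0],
    [-2, 2.6, 0, 0, 0, 0],
    [-2, 2.6, 0, 0, 0, 0],
    [-2, 2.6, 0, 0, 0, 0],
    [-2, 2.6, 0, 0, 0, 0],
    [-2, 2.6, 0, 0, 0, 0],
    [-2, 2.6, 0, 0, 0, 0],
    [-2, 2.6, 0, 0, 0, 0],
    [-2, 2.6, 0, 0, 0, 0],
    [-2, 2.6, 0, 0, 0, 0],
    [-2, 2.6, 0, 0, 0, 0],
    [-2, 2.6, 0, 0, 0, 0],
    [-1.6, 2, 0, 0, 0, 0],
  ],
)

```text
clock: 3.38
tool_pos: [0.6077, -0.1103, 0.2847]
orientation: [180.0, -0.0, -177.3]
force: [0.4, -1.0, 0.1]
opening: 0.0003
gripper_force: 0.0
```

>>> play_rows(
  plan=[
    [0, 0, 0, 0, 0, 0],
    [0, 0, 0, 0, 0, 0],
  ],
)

```text
clock: 3.55
tool_pos: [0.6072, -0.1112, 0.2842]
orientation: [180.0, -0.1, -177.3]
force: [0.2, -0.1, -1.0]
opening: 0.0006
gripper_force: 0.0
```

Run:
```python
from h import *
from plant import *
import cv2
o=get_obs(); print(box(o["tool_pos"][:2]),o["tool_pos"],o["orientation"],o["force"])
s=snapshot("wrist")
for t in ["valve_lever","valve_pivot","keeper"]:
    for d in spot_point("wrist",t)[:1]: print(t,d["position"],box(d["position"][:2]),d["score"])
cv2.imwrite("pics/w1.png",s["frame"][:,:,::-1])
```

```text
[-0.09625985 -0.09113139] [ 0.60719011 -0.11116414  0.28424196] [ 1.79987512e+02 -9.96642213e-02 -1.77297153e+02] [ 0.18489799 -0.13200741 -1.04221247]
valve_lever [0.6172, -0.0385, 0.247] [-0.0831959  -0.01895377] 0.94
keeper [0.5796, 0.004, 0.2072] [-0.11897102  0.02509337] 0.73
```

View pics/w1.png

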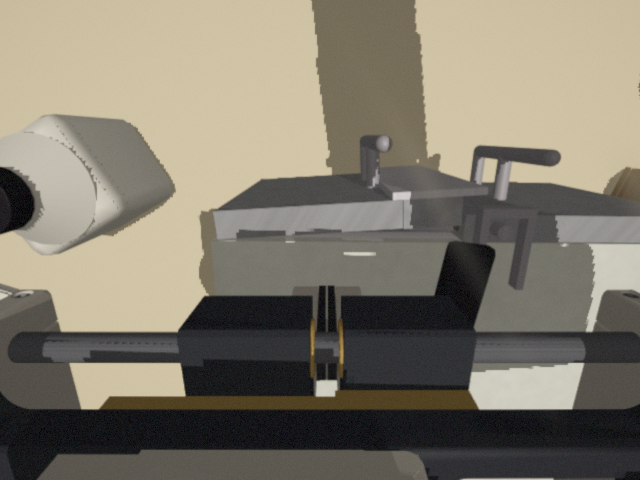

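>>> play_rows(
  plan=[
    [0, 0, 1.9, 0, 0, 0],
    [0, 0, 1.9, 0, 0, 0],
    [-0.1, 1.2, 0, 0, 0, 0],
    [-0.1, 1.2, 0, 0, 0, 0],
    [-0.1, 1.2, 0, 0, 0, 0],
    [-0.1, 1.5, 0, 0, 0, 0],
    [0, 1.4, 0, 0, 0, 0],
    [-0.3, 1.6, 0, 0, 0, 0],
    [-0.4, 1.6, 0, 0, 0, 0],
    [-1, 1.4, 0, 0, 0, 0],
    [-1, 1.4, 0, 0, 0, 0],
    [-1.1, 0.8, 0, 0, 0, 0],
    [-1.1, 0.8, 0, 0, 0, 0],
    [0, 0, 0, 0, 0, 0],
  ],
)

```text
clock: 4.92
tool_pos: [0.6556, 0.0322, 0.2478]
orientation: [180.0, 0.1, -177.5]
force: [-0.6, -0.3, -0.1]
opening: 0.0002
gripper_force: 0.0
```

>>> play_rows(
  plan=[
    [-0.7, 0.2, 0, 0, 0, 0],
    [-0.7, 0.2, 0, 0, 0, 0],
    [-0.4, 0, 0, 0, 0, 0],
    [0, 0, 0, 0, 0, 0],
    [0, 0, 0, 0, 0, 0],
  ],
)

```text
clock: 5.33
tool_pos: [0.6702, 0.0354, 0.2475]
orientation: [179.9, -0.2, -177.6]
force: [-9.4, 3.4, 3.5]
opening: 0.0005
gripper_force: 5.0
```

Run:
```python
from h import *
from plant import *
o=get_obs(); print(box(o["tool_pos"][:2]),o["tool_pos"],o["force"])
for c in ["wrist","scene","top"]:
  snapshot(c)
  for t in ["valve_lever","valve_pivot"]:
    for d in spot_point(c,t)[:1]: print(t,box(d["position"][:2]),d["score"])
```

```text
[-0.02714785  0.05261733] [0.67018137 0.03537004 0.24746456] [-9.36357207  3.39499594  3.51377944]
valve_lever [-0.00075314  0.05623792] 0.8
valve_pivot [-0.0076909 -0.0275441] 0.82
valve_lever [-0.00267549  0.05812062] 0.86
valve_pivot [-0.00026204 -0.03176099] 0.81
valve_pivot [-0.00031012 -0.02815576] 0.82
```

>>> play_rows(
  plan=[
    [-0.3, 0, 0, 0, 0, 0],
    [-0.2, 0, 0, 0, 0, 0],
    [0, 0, 0, 0, 0, 0],
    [0, 0, 0, 0, 0, 0],
  ],
)

```text
clock: 6.12
tool_pos: [0.6705, 0.0353, 0.2474]
orientation: [180.0, -0.7, -177.6]
force: [-30.8, 7.7, 14.3]
opening: 0.0004
gripper_force: 14.5
```

>>> play_rows(
  plan=[
    [1, 0, 0, 0, 0, 0],
    [1.5, 0, -0.5, 0, 0, 0],
    [2, 0, -1.2, 0, 0, 0],
    [2, -2, -1.3, 0, 0, 0],
    [2, -2.4, 0, 0, 0, 0],
    [2, -2.4, 0, 0, 0, 0],
    [2, -2.4, 0, 0, 0, 0],
    [1.5, -1.6, 0, 0, 0, 0],
    [0.7, 0, 0, 0, 0, 0],
    [0, 0, 0, 0, 0, 0],
    [0, 0, 0, 0, 0, 0],
  ],
  grip=6,
)

```text
clock: 7.03
tool_pos: [0.5353, -0.079, 0.2783]
orientation: [180.0, 0.1, -177.6]
force: [0.2, 0.9, -0.2]
opening: 0.0594
gripper_force: 0.0
```

Run:
```python
from h import *
from plant import *
import cv2
o=get_obs(); print(box(o["tool_pos"][:2]),o["tool_pos"],o["force"],o["opening"])
for c in ["wrist","scene","top"]:
  s=snapshot(c)
  if c=="wrist": cv2.imwrite("pics/w2.png",s["frame"][:,:,::-1])
  for t in ["valve_lever","active_handle","active_hinge","passive_handle","bolt_lug"]:
    for d in spot_point(c,t)[:1]: print(c,t,np.round(d["position"],3),box(d["position"][:2]),d["score"])
```

```text
[-0.16678014 -0.05599973] [ 0.53525162 -0.07903629  0.27832506] [ 0.20337008  0.87391876 -0.19722696] 0.05937938411106993
wrist active_handle [ 0.532 -0.079  0.173] [-0.16961083 -0.05544363] 0.61
wrist active_hinge [ 0.578 -0.185  0.175] [-0.12883608 -0.16365856] 0.77
wrist passive_handle [0.536 0.031 0.169] [-0.16190215  0.05372846] 0.59
wrist bolt_lug [ 0.577 -0.186  0.172] [-0.12979008 -0.16491946] 0.29
scene valve_lever [0.697 0.038 0.254] [-0.00025062  0.05391467] 0.64
scene active_handle [ 0.533 -0.078  0.173] [-0.16929424 -0.05505663] 0.83
scene active_hinge [ 0.584 -0.19   0.177] [-0.12287343 -0.16941501] 0.78
scene passive_handle [0.532 0.031 0.172] [-0.1649037   0.05375501] 0.8
scene bolt_lug [ 0.578 -0.04   0.182] [-0.12253685 -0.0190956 ] 0.53
top valve_lever [0.691 0.035 0.25 ] [-0.00644637  0.05177393] 0.95
```

View pics/w2.png

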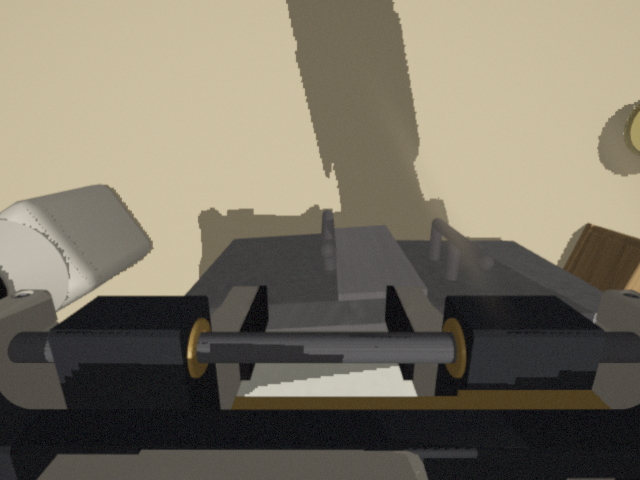

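>>> play_rows(
  plan=[
    [0.2, 0, 2, 0, 0, 0],
    [0, 0, 2, 0, 0, 0],
    [0, 0, 2, 0, 0, 0],
    [0, 0, 2, 0, 0, 0],
    [0, 0, 2, 0, 0, 0],
    [0, 0, 0, 0, 0, 0],
  ],
)

```text
clock: 8.43
tool_pos: [0.5302, -0.0792, 0.1738]
orientation: [180.0, -0.4, -177.6]
force: [-0.7, -0.1, 0.2]
opening: 0.06
gripper_force: 0.0
```

>>> play_rows(
  plan=[
    [0, 0, 0, 0, 0, 0],
    [0, 0, 0, 0, 0, 0],
    [0, 0, 0, 0, 0, 0],
    [0, 0, 0, 0, 0, 0],
    [0, 0, 0, 0, 0, 0],
    [0, 0, 0, 0, 0, 0],
    [0, 0, 0, 0, 0, 0],
    [0, 0, 0, 0, 0, 0],
  ],
  grip=0,
)

```text
clock: 9.1
tool_pos: [0.5326, -0.079, 0.1778]
orientation: [180.0, 0.0, -177.6]
force: [-1.5, 5.4, 3.7]
opening: 0.0119
gripper_force: 4.4
```

>>> play_rows(
  plan=[
    [0.4, -0.13, 0, 0, 0, -2],
    [0.59, -0.2, 0, 0, 0, -3],
    [0.99, -0.36, 0, 0, 0, -5],
    [0.99, -0.36, 0, 0, 0, -5],
    [0, 0, 0, 0, 0, 0],
  ],
)

```text
clock: 9.52
tool_pos: [0.5043, -0.0945, 0.1777]
orientation: [-179.9, 0.1, -162.2]
force: [3.2, -4.1, -3.5]
opening: 0.0099
gripper_force: 30.0
```

>>> play_rows(
  plan=[
    [0.99, -0.36, 0, 0, 0, -5],
    [0.99, -0.36, 0, 0, 0, -5],
    [0.99, -0.36, 0, 0, 0, -5],
    [0.99, -0.36, 0, 0, 0, -5],
    [0.99, -0.36, 0, 0, 0, -5],
    [0.99, -0.36, 0, 0, 0, -5],
    [0.99, -0.36, 0, 0, 0, -5],
    [0, 0, 0, 0, 0, 0],
  ],
)

```text
clock: 10.18
tool_pos: [0.4639, -0.152, 0.1778]
orientation: [-179.6, 0.2, -127.2]
force: [15.8, -6.4, -15.3]
opening: 0.0099
gripper_force: 30.0
```

>>> play_rows(
  plan=[
    [0.99, -0.36, 0, 0, 0, -5],
    [0.99, -0.36, 0, 0, 0, -5],
    [0.99, -0.36, 0, 0, 0, -5],
    [0.99, -0.36, 0, 0, 0, -5],
    [0.99, -0.36, 0, 0, 0, -5],
    [0.99, -0.36, 0, 0, 0, -5],
    [0.99, -0.36, 0, 0, 0, -5],
    [0.99, -0.36, 0, 0, 0, -5],
    [0, 0, 0, 0, 0, 0],
    [0, 0, 0, 0, 0, 0],
  ],
)

```text
clock: 11.02
tool_pos: [0.4664, -0.2327, 0.1778]
orientation: [-179.4, 0.0, -87.5]
force: [20.0, 6.9, -11.9]
opening: 0.0106
gripper_force: 30.0
```

Run:
```python
from h import *
from plant import *
import cv2
o=get_obs(); q=box(o["tool_pos"][:2])-(-.13,-.17); print(q,np.degrees(np.arctan2(q[1],q[0])-np.arctan2(.115,-.036)),o["force"],o["opening"],o["joint_pos"])
for c in ["scene","top"]:
  s=snapshot(c)
  if c=="top": cv2.imwrite("pics/t2.png",s["frame"][:,:,::-1])
  for t in ["valve_lever","active_handle","bolt_lug","flask"]:
    for d in spot_point(c,t)[:1]: print(c,t,np.round(d["position"],3),box(d["position"][:2]),d["score"])
```

```text
[-0.11207739 -0.03658272] -269.3054021091465 [ 20.00085496   6.87377134 -11.88778634] 0.01059667860967034 [ -5.00950942   9.05140662 -24.42335358  -0.14500084 -55.91494129
   7.5721897 ]
scene valve_lever [0.695 0.041 0.25 ] [-0.00210974  0.05729604] 0.97
scene active_handle [ 0.468 -0.238  0.171] [-0.24036448 -0.21180019] 0.96
scene bolt_lug [ 0.575 -0.04   0.178] [-0.12510925 -0.01838653] 0.39
scene flask [ 0.586 -0.359  0.   ] [-0.12759505 -0.33826606] 0.84
top valve_lever [0.694 0.041 0.249] [-0.00360841  0.05735927] 0.92
top flask [ 0.583 -0.355  0.004] [-0.1311063  -0.33371401] 0.87
```

View pics/t2.png

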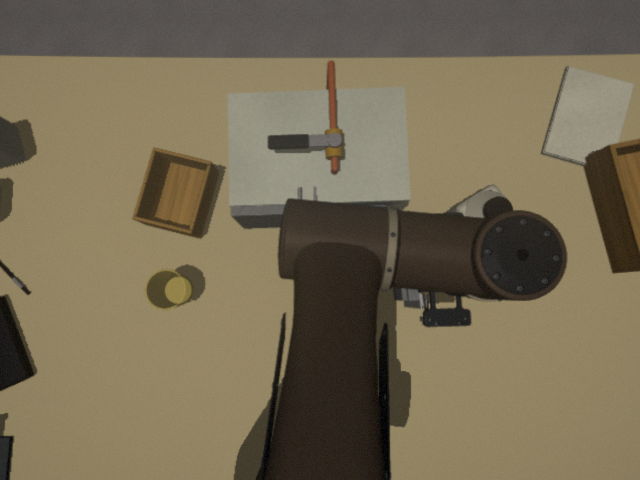

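>>> play_rows(
  plan=[
    [0, 0, 0, 0, 0, 0],
    [0, 0, 0, 0, 0, 0],
    [0, 0, 0, 0, 0, 0],
    [0, 0, 0, 0, 0, 0],
    [0, 0, -1, 0, 0, 0],
    [0, 0, -2, 0, 0, 0],
    [0, 0, -3, 0, 0, 0],
    [0, 0, -3, 0, 0, 0],
    [0, 0, 0, 0, 0, 0],
  ],
  grip=5,
)

```text
clock: 12.27
tool_pos: [0.4625, -0.235, 0.2746]
orientation: [-179.5, -0.2, -87.5]
force: [1.4, -1.0, 1.0]
opening: 0.0501
gripper_force: 0.0
```

>>> play_rows(
  plan=[
    [0, 0, 0, 0, 0, 6.93],
    [0, 0, 0, 0, 0, 6.93],
    [0, 0, 0, 0, 0, 6.93],
    [0, 0, 0, 0, 0, 6.93],
    [0, 0, 0, 0, 0, 6.93],
    [0, 0, 0, 0, 0, 6.93],
    [0, 0, 0, 0, 0, 6.93],
    [0, 0, 0, 0, 0, 6.93],
    [0, 0, 0, 0, 0, 6.93],
    [0, 0, 0, 0, 0, 6.93],
    [0, 0, 0, 0, 0, 6.93],
    [0, 0, 0, 0, 0, 6.93],
    [0, 0, 0, 0, 0, 6.93],
    [0, 0, 0, 0, 0, 0],
    [0, 0, 0, 0, 0, 0],
  ],
  grip=0,
)

```text
clock: 13.52
tool_pos: [0.46, -0.2338, 0.2681]
orientation: [-180.0, 0.0, -177.5]
force: [0.4, 0.6, 0.5]
opening: 0.0008
gripper_force: 0.0
```

Run:
```python
from h import *
from plant import *
import cv2
o=get_obs(); print(box(o["tool_pos"][:2]),o["tool_pos"],o["orientation"],o["force"],o["opening"])
for c in ["wrist","scene","top"]:
  s=snapshot(c)
  for t in ["active_handle","bolt_lug","keeper"]:
    for d in spot_point(c,t)[:1]: print(c,t,np.round(d["position"],3),box(d["position"][:2]),d["score"])
```

```text
[-0.248459   -0.20745273] [ 0.46002942 -0.23379761  0.2680757 ] [-1.79987290e+02  2.20470772e-02 -1.77450633e+02] [0.39797611 0.55226341 0.47742636] 0.0007669915696425029
wrist active_handle [ 0.47  -0.235  0.176] [-0.238752   -0.20916581] 0.84
wrist bolt_lug [ 0.579 -0.036  0.181] [-0.12147747 -0.01533691] 0.91
wrist keeper [ 0.579 -0.034  0.182] [-0.12126375 -0.01264352] 0.39
scene active_handle [ 0.466 -0.237  0.173] [-0.24263293 -0.21100386] 0.82
scene bolt_lug [ 0.576 -0.042  0.178] [-0.12439426 -0.02041848] 0.46
scene keeper [0.581 0.006 0.211] [-0.11720509  0.02662029] 0.75
top bolt_lug [ 0.699 -0.044  0.25 ] [-0.00162161 -0.0284007 ] 0.53
```

>>> play_rows(
  plan=[
    [-1.5, 2.25, 0, 0, 0, 0],
    [-1.5, 2.25, 0, 0, 0, 0],
    [-1.5, 2.25, 0, 0, 0, 0],
    [-1.5, 2.25, 0, 0, 0, 0],
    [-1.5, 2.25, 0, 0, 0, 0],
    [-1.5, 2.25, 0, 0, 0, 0],
    [-1.5, 2.25, 0, 0, 0, 0],
    [-1.5, 2.25, 0, 0, 0, 0],
    [0, 0, 1, 0, 0, 0],
    [0, 0, 1, 0, 0, 0],
    [0, 0, 0, 0, 0, 0],
  ],
)

```text
clock: 15.03
tool_pos: [0.5714, -0.0488, 0.2449]
orientation: [180.0, -0.2, -177.6]
force: [-0.8, -0.1, -0.5]
opening: 0.0007
gripper_force: 0.0
```

Run:
```python
from h import *
from plant import *
import cv2
o=get_obs(); print(box(o["tool_pos"][:2]),o["tool_pos"],o["orientation"],o["force"],o["opening"])
for c in ["wrist","scene"]:
  s=snapshot(c)
  cv2.imwrite(f"pics/{c}3.png",s["frame"][:,:,::-1])
  for t in ["active_handle","bolt_lug","keeper","passive_handle"]:
    for d in spot_point(c,t)[:1]: print(c,t,np.round(d["position"],3),box(d["position"][:2]),d["score"])
```

```text
[-0.1294317 -0.0273024] [ 0.57135721 -0.04879014  0.24488185] [ 179.99690298   -0.23531948 -177.6424641 ] [-0.83797188 -0.14369571 -0.49059815] 0.0006822778012467312
wrist active_handle [ 0.471 -0.235  0.172] [-0.23736168 -0.20942465] 0.89
wrist bolt_lug [ 0.578 -0.034  0.181] [-0.12165918 -0.01252675] 0.9
wrist keeper [0.579 0.003 0.208] [-0.11959999  0.02441929] 0.94
wrist passive_handle [0.536 0.029 0.171] [-0.16168672  0.05171759] 0.82
scene bolt_lug [ 0.578 -0.037  0.179] [-0.12269748 -0.01578588] 0.51
scene keeper [0.583 0.007 0.206] [-0.11585988  0.02766452] 0.7
scene passive_handle [0.529 0.034 0.172] [-0.16838247  0.05670427] 0.82
```

View pics/wrist3.png

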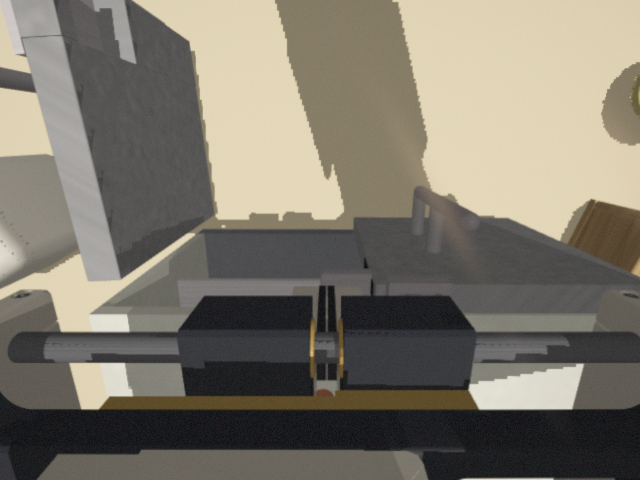

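>>> play_rows(
  plan=[
    [0, 0, 2, 0, 0, 0],
    [0, 0, 1.6, 0, 0, 0],
    [0, 0, 0.8, 0, 0, 0],
    [0, 0, 0.4, 0, 0, 0],
    [0, 0, 0.4, 0, 0, 0],
    [0, 0, 0, 0, 0, 0],
  ],
)

```text
clock: 16.03
tool_pos: [0.5729, -0.0489, 0.1955]
orientation: [-180.0, -0.0, -177.7]
force: [0.5, -1.0, -0.2]
opening: 0.0001
gripper_force: 0.0
```

>>> play_rows(
  plan=[
    [0, 0, 0.3, 0, 0, 0],
    [0, 0, 0.3, 0, 0, 0],
    [0, 0, 0.3, 0, 0, 0],
    [0, 0, 0.3, 0, 0, 0],
    [0, 0, 0, 0, 0, 0],
  ],
)

```text
clock: 16.45
tool_pos: [0.5729, -0.0489, 0.1832]
orientation: [-180.0, 0.0, -177.7]
force: [-0.1, -0.1, -0.6]
opening: 0.0002
gripper_force: 0.0
```

Run:
```python
from h import *
from plant import *
import cv2
o=get_obs(); print(box(o["tool_pos"][:2]),o["tool_pos"],o["force"],o["moment"])
for c in ["wrist","scene","top"]:
  s=snapshot(c)
  if c=="wrist": cv2.imwrite("pics/w4.png",s["frame"][:,:,::-1])
  for t in ["bolt_lug"]:
    for d in spot_point(c,t)[:2]: print(c,t,np.round(d["position"],3),box(d["position"][:2]),d["score"])
```

```text
[-0.12791063 -0.02746184] [ 0.57288365 -0.04888532  0.18321616] [-0.09649031 -0.06168568 -0.5572426 ] [-0.00474934 -0.0164641  -0.00977636]
```

View pics/w4.png

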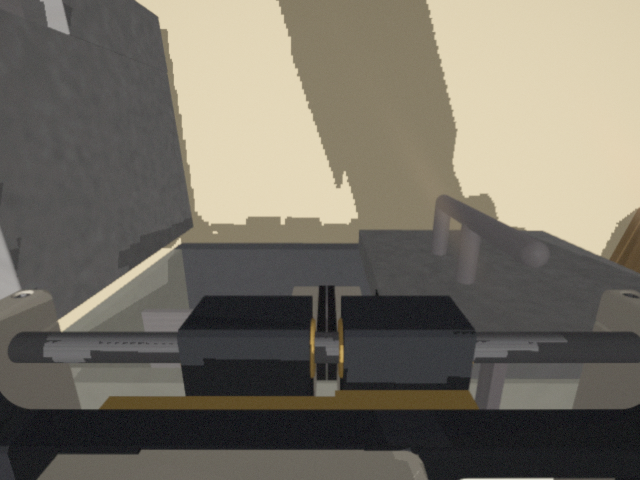

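>>> play_rows(
  plan=[
    [0, 0, 0.2, 0, 0, 0],
    [0, 0, 0.2, 0, 0, 0],
  ],
)

```text
clock: 16.92
tool_pos: [0.573, -0.0488, 0.1798]
orientation: [180.0, 0.0, -177.6]
force: [-0.9, -0.5, 1.7]
opening: 0.0003
gripper_force: 1.2
```

>>> play_rows(
  plan=[
    [0, 0, 0.2, 0, 0, 0],
    [0, 0, 0.1, 0, 0, 0],
  ],
)

```text
clock: 17.08
tool_pos: [0.5735, -0.0491, 0.1785]
orientation: [-180.0, 0.1, -177.6]
force: [-8.1, 1.9, 19.9]
opening: 0.0001
gripper_force: 10.5
```

>>> play_rows(
  plan=[
    [0, 0, 0.2, 0, 0, 0],
    [0, 0, 0, 0, 0, 0],
    [0, 0, 0, 0, 0, 0],
  ],
)

```text
clock: 17.33
tool_pos: [0.5736, -0.0491, 0.1782]
orientation: [-179.9, 0.2, -177.6]
force: [-8.6, 1.8, 27.2]
opening: 0.0001
gripper_force: 13.1
```

>>> play_rows(
  plan=[
    [0, 0, -1, 0, 0, 0],
    [0, 0, -2, 0, 0, 0],
    [0, 0, -2, 0, 0, 0],
    [0, 0, -2, 0, 0, 0],
    [0, 0, -2, 0, 0, 0],
    [1, -1.5, 0, 0, 0, 0],
    [2, -3, 0, 0, 0, 0],
    [2, -3, 0, 0, 0, 0],
    [2, -2, 0, 0, 0, 0],
    [0, 0, 0, 0, 0, 0],
  ],
)

```text
clock: 18.17
tool_pos: [0.5033, -0.1493, 0.2643]
orientation: [180.0, -0.1, -177.8]
force: [-0.1, 1.2, -0.4]
opening: 0.0008
gripper_force: 0.0
```

Run:
```python
from h import *
from plant import *
import cv2
o=get_obs(); print(box(o["tool_pos"][:2]),o["tool_pos"],o["force"])
for c in ["wrist","scene"]:
  s=snapshot(c)
  if c=="wrist": cv2.imwrite("pics/w5.png",s["frame"][:,:,::-1])
  for t in ["bolt_lug","active_handle","keeper","passive_handle"]:
    for d in spot_point(c,t)[:2]: print(c,t,np.round(d["position"],3),box(d["position"][:2]),d["score"])
```

```text
[-0.20166141 -0.1248812 ] [ 0.50330485 -0.14932685  0.26428098] [-0.13608262  1.17594034 -0.35769952]
wrist active_handle [ 0.473 -0.233  0.173] [-0.2356535 -0.2068944] 0.69
wrist keeper [0.58  0.    0.209] [-0.11843604  0.02116733] 0.95
wrist passive_handle [0.536 0.032 0.168] [-0.16096501  0.05458972] 0.74
scene active_handle [0.696 0.039 0.253] [-0.00139476  0.0552641 ] 0.22
scene keeper [0.58  0.003 0.207] [-0.11880914  0.02418574] 0.55
scene keeper [ 0.583 -0.188  0.175] [-0.12406689 -0.16686244] 0.19
scene passive_handle [0.531 0.034 0.173] [-0.16605501  0.05730669] 0.93
```

View pics/w5.png

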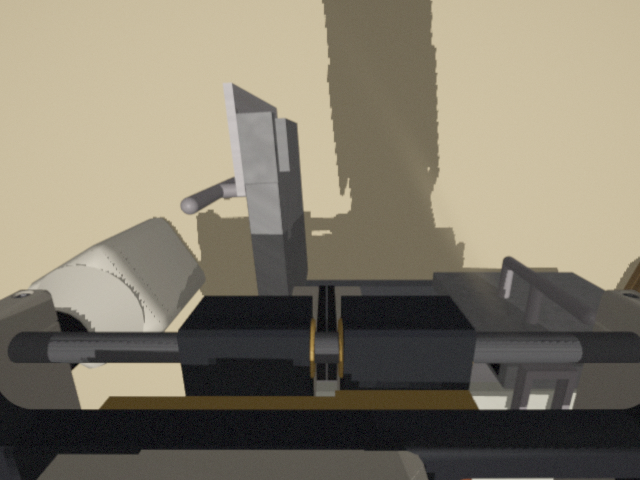

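>>> play_rows(
  plan=[
    [1.2, -2, 0, 0, 0, 0],
    [1.2, -2, 0, 0, 0, 0],
    [1.2, -2, 0, 0, 0, 0],
    [1.1, -2.2, 0, 0, 0, 0],
    [0, 0, 0, 0, 0, 0],
  ],
)

```text
clock: 19.08
tool_pos: [0.4618, -0.2325, 0.2645]
orientation: [-180.0, -0.0, -177.7]
force: [0.5, 0.4, 0.5]
opening: 0.0004
gripper_force: 0.0
```

Run:
```python
from h import *
from plant import *
import cv2
o=get_obs(); print(box(o["tool_pos"][:2]),o["tool_pos"],o["force"])
for c in ["wrist","scene","top"]:
  s=snapshot(c)
  if c=="wrist": cv2.imwrite("pics/w6.png",s["frame"][:,:,::-1])
  for t in ["bolt_lug"]:
    for d in spot_point(c,t)[:2]: print(c,t,np.round(d["position"],3),box(d["position"][:2]),d["score"])
```

```text
[-0.24663015 -0.2062511 ] [ 0.461806   -0.23251996  0.26452029] [0.49456525 0.41339841 0.49726576]
wrist bolt_lug [ 0.58  -0.036  0.16 ] [-0.12064024 -0.01447143] 0.76
scene bolt_lug [0.562 0.145 0.174] [-0.13091588  0.16662266] 0.72
```

View pics/w6.png

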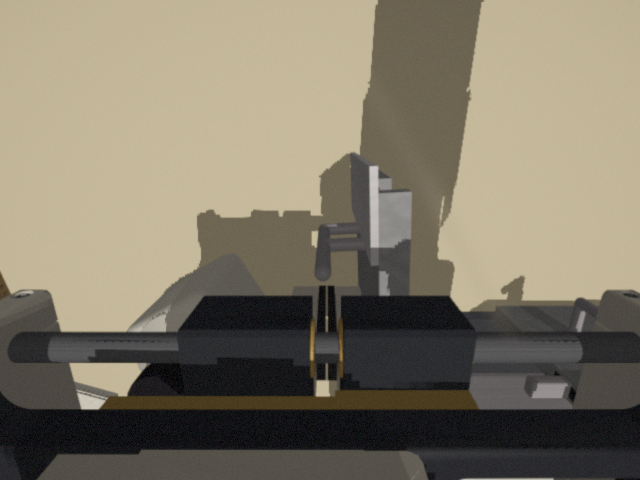

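>>> play_rows(
  plan=[
    [0, 0, 0, 0, 0, -7],
    [0, 0, 0, 0, 0, -7],
    [0, 0, 0, 0, 0, -7],
    [0, 0, 0, 0, 0, -7],
    [0, 0, 0, 0, 0, -7],
    [0, 0, 0, 0, 0, -7],
    [0, 0, 0, 0, 0, -7],
    [0, 0, 0, 0, 0, -7],
    [0, 0, 0, 0, 0, -7],
    [0, 0, 0, 0, 0, -7],
    [0, 0, 0, 0, 0, -7],
    [0, 0, 0, 0, 0, -7],
    [0, 0, 0, 0, 0, -7],
    [0, 0, 0, 0, 0, 0],
  ],
)

```text
clock: 20.55
tool_pos: [0.4635, -0.2298, 0.2645]
orientation: [180.0, 0.0, -86.3]
force: [-0.0, 0.5, -0.3]
opening: 0.0005
gripper_force: 0.0
```

>>> play_rows(
  plan=[
    [0, 0, 0, 0, 0, -7],
    [0, 0, 0, 0, 0, -7],
    [0, 0, 0, 0, 0, -7],
    [0, 0, 0, 0, 0, -7],
    [0, 0, 0, 0, 0, -7],
    [0, 0, 0, 0, 0, -7],
    [0, 0, 0, 0, 0, -7],
    [0, 0, 0, 0, 0, -7],
    [0, 0, 0, 0, 0, -7],
    [0, 0, 0, 0, 0, -7],
    [0, 0, 0, 0, 0, -7],
    [0, 0, 0, 0, 0, -7],
    [0, 0, 0, 0, 0, 0],
    [0, 0, 0, 0, 0, 0],
  ],
)

```text
clock: 21.72
tool_pos: [0.4633, -0.2301, 0.2645]
orientation: [-180.0, 0.0, -3.0]
force: [-1.1, 0.5, -0.2]
opening: 0.0004
gripper_force: 0.0
```

>>> play_rows(
  plan=[
    [0, 0, 0, 0, 0, -5.4],
    [0.8, -2.6, 0, 0, 0, 0],
    [0.8, -2.6, 0, 0, 0, 0],
    [0.8, -2.6, 0, 0, 0, 0],
    [0.8, -2.6, 0, 0, 0, 0],
    [0.8, -2.6, 0, 0, 0, 0],
    [0.8, -2.6, 0, 0, 0, 0],
    [0.8, -2.6, 0, 0, 0, 0],
    [0.8, -2.6, 0, 0, 0, 0],
    [0.8, -2.6, 0, 0, 0, 0],
    [0.7, -2.5, 0, 0, 0, 0],
    [0, 0, 0, 0, 0, 0],
    [0, 0, 0, 0, 0, 0],
  ],
  grip=6,
)

```text
clock: 22.8
tool_pos: [0.5298, 0.0334, 0.2643]
orientation: [180.0, 0.0, 2.6]
force: [0.5, -0.1, -0.0]
opening: 0.0598
gripper_force: 0.0
```

Run:
```python
from h import *
from plant import *
import cv2
o=get_obs(); print(box(o["tool_pos"][:2]),o["tool_pos"],o["orientation"],o["joint_pos"])
for c in ["wrist","scene","top"]:
  s=snapshot(c)
  for t in ["passive_handle","valve_lever"]:
    for d in spot_point(c,t)[:2]: print(c,t,np.round(d["position"],3),box(d["position"][:2]),d["score"])
```

```text
[-0.16750713  0.05660612] [0.5297787  0.03343884 0.26430983] [1.79992794e+02 2.49726277e-02 2.57155391e+00] [ 2.47908399e+01  6.22473416e+00 -1.57519978e+01 -2.98935362e-03
 -6.80491113e+01  6.77818336e+01]
wrist passive_handle [0.537 0.032 0.17 ] [-0.15993639  0.05524695] 0.75
scene passive_handle [0.531 0.034 0.176] [-0.16584254  0.057598  ] 0.61
scene passive_handle [0.581 0.004 0.206] [-0.11718948  0.02461785] 0.56
scene valve_lever [0.696 0.04  0.248] [-0.00163548  0.0566755 ] 0.97
scene valve_lever [ 0.465 -0.24   0.172] [-0.24374164 -0.2135594 ] 0.43
```

>>> play_rows(
  plan=[
    [0.1, 0, 2.1, 0, 0, 0],
    [0, 0, 2.1, 0, 0, 0],
    [0, 0, 2.1, 0, 0, 0],
    [0, 0, 1.7, 0, 0, 0],
    [0, 0, 0.6, 0, 0, 0],
    [0, 0, 0, 0, 0, 0],
  ],
)

```text
clock: 23.75
tool_pos: [0.5298, 0.0315, 0.1772]
orientation: [179.9, 0.2, 2.7]
force: [0.1, -1.1, 0.5]
opening: 0.0599
gripper_force: 0.0
```

>>> play_rows(
  plan=[
    [0, 0, 0, 0, 0, 0],
    [0, 0, 0, 0, 0, 0],
    [0, 0, 0, 0, 0, 0],
    [0, 0, 0, 0, 0, 0],
    [0, 0, 0, 0, 0, 0],
    [0, 0, 0, 0, 0, 0],
    [0, 0, 0, 0, 0, 0],
    [0, 0, 0, 0, 0, 0],
    [0, 0, 0, 0, 0, 0],
  ],
  grip=0,
)

```text
clock: 24.5
tool_pos: [0.53, 0.0309, 0.1786]
orientation: [179.9, 0.1, 2.7]
force: [-2.4, -5.2, 2.4]
opening: 0.0107
gripper_force: 30.0
```

>>> play_rows(
  plan=[
    [-0.4, -0.13, 0, 0, 0, 2],
    [-0.59, -0.2, 0, 0, 0, 3],
    [-0.99, -0.36, 0, 0, 0, 5],
    [0, 0, 0, 0, 0, 0],
  ],
)

```text
clock: 24.83
tool_pos: [0.5097, 0.0389, 0.1787]
orientation: [180.0, 0.0, -7.5]
force: [-1.9, -0.9, 1.1]
opening: 0.0098
gripper_force: 30.0
```

The door is free. I'll go on round.

>>> play_rows(
  plan=[
    [-0.99, -0.36, 0, 0, 0, 5],
    [-0.99, -0.36, 0, 0, 0, 5],
    [-0.99, -0.36, 0, 0, 0, 5],
    [-0.99, -0.36, 0, 0, 0, 5],
    [-0.99, -0.36, 0, 0, 0, 5],
    [-0.99, -0.36, 0, 0, 0, 5],
    [-0.99, -0.36, 0, 0, 0, 5],
    [0, 0, 0, 0, 0, 0],
  ],
)

```text
clock: 25.5
tool_pos: [0.4577, 0.0898, 0.1787]
orientation: [-179.8, -0.0, -42.4]
force: [3.6, 2.7, -5.0]
opening: 0.0104
gripper_force: 30.0
```

>>> play_rows(
  plan=[
    [-0.99, -0.36, 0, 0, 0, 5],
    [-0.99, -0.36, 0, 0, 0, 5],
    [-0.99, -0.36, 0, 0, 0, 5],
    [-0.99, -0.36, 0, 0, 0, 5],
    [-0.99, -0.36, 0, 0, 0, 5],
    [-0.99, -0.36, 0, 0, 0, 5],
    [-0.99, -0.36, 0, 0, 0, 5],
    [-0.99, -0.36, 0, 0, 0, 5],
    [-0.99, -0.36, 0, 0, 0, 5],
    [0, 0, 0, 0, 0, 0],
    [0, 0, 0, 0, 0, 0],
  ],
)

```text
clock: 26.42
tool_pos: [0.4479, 0.1806, 0.1787]
orientation: [-179.7, 0.0, -87.0]
force: [18.0, -3.5, -13.4]
opening: 0.0104
gripper_force: 30.0
```

Run:
```python
from h import *
from plant import *
o=get_obs(); q=box(o["tool_pos"][:2])-(-.13,.17); print(q,np.degrees(np.arctan2(-.115,-.036)-np.arctan2(q[1],q[0]))%360,o["force"],o["orientation"],o["joint_pos"])
```

```text
[-0.11306876  0.03705383] 90.76212816531194 [ 18.00782662  -3.4746053  -13.42206722] [-1.79718114e+02  1.20671304e-02 -8.70437819e+01] [ 45.50047127   5.48635639 -28.70575255   0.22024353 -55.59224753
 -42.66839592]
```

Release, rise, and check everything.

>>> play_rows(
  plan=[
    [0, 0, 0, 0, 0, 0],
    [0, 0, 0, 0, 0, 0],
    [0, 0, 0, 0, 0, 0],
    [0, 0, 0, 0, 0, 0],
    [0, 0, -1, 0, 0, 0],
    [0, 0, -2, 0, 0, 0],
    [0, 0, -3, 0, 0, 0],
    [0, 0, -3, 0, 0, 0],
    [0, 0, -3, 0, 0, 0],
    [0, 0, 0, 0, 0, 0],
    [0, 0, 0, 0, 0, 0],
    [0, 0, 0, 0, 0, 0],
  ],
  grip=5,
)

```text
clock: 27.42
tool_pos: [0.4443, 0.1794, 0.2989]
orientation: [-180.0, 0.0, -87.2]
force: [-0.1, 0.6, -0.8]
opening: 0.0497
gripper_force: 0.0
```

Run:
```python
from h import *
from plant import *
import cv2
o=get_obs(); print(o["tool_pos"],o["force"])
for c in ["wrist","scene","top"]:
  s=snapshot(c)
  if c=="scene": cv2.imwrite("pics/s7.png",s["frame"][:,:,::-1])
  for t in ["passive_handle","active_handle","valve_lever","bolt_lug","flask","beaker","crate"]:
    for d in spot_point(c,t)[:1]: print(c,t,np.round(d["position"],3),box(d["position"][:2]).round(3),d["score"])
```

```text
[0.44427806 0.17937014 0.29885161] [-0.05573592  0.59570751 -0.8470352 ]
wrist passive_handle [0.454 0.178 0.171] [-0.237  0.204] 0.87
wrist bolt_lug [0.379 0.133 0.163] [-0.314  0.163] 0.91
wrist beaker [0.431 0.291 0.   ] [-0.255  0.318] 0.79
wrist crate [ 0.635  0.291 -0.001] [-0.052  0.309] 0.91
scene passive_handle [0.446 0.182 0.171] [-0.245  0.209] 0.56
scene active_handle [ 0.466 -0.236  0.171] [-0.243 -0.21 ] 0.66
scene valve_lever [0.699 0.039 0.25 ] [0.002 0.055] 0.57
scene flask [ 0.584 -0.36   0.001] [-0.129 -0.338] 0.57
scene beaker [ 0.427  0.292 -0.003] [-0.26   0.319] 0.64
scene crate [ 0.642  0.29  -0.001] [-0.044  0.308] 0.93
top passive_handle [0.442 0.178 0.169] [-0.249  0.205] 0.89
top active_handle [ 0.701 -0.045  0.247] [ 0.    -0.029] 0.21
top valve_lever [0.692 0.038 0.249] [-0.005  0.054] 0.76
top bolt_lug [0.38  0.127 0.161] [-0.313  0.156] 0.49
top flask [ 0.584 -0.354  0.004] [-0.129 -0.333] 0.86
top beaker [0.579 0.002 0.209] [-0.119  0.023] 0.52
top crate [ 0.635  0.292 -0.   ] [-0.051  0.311] 0.72
```

View pics/s7.png

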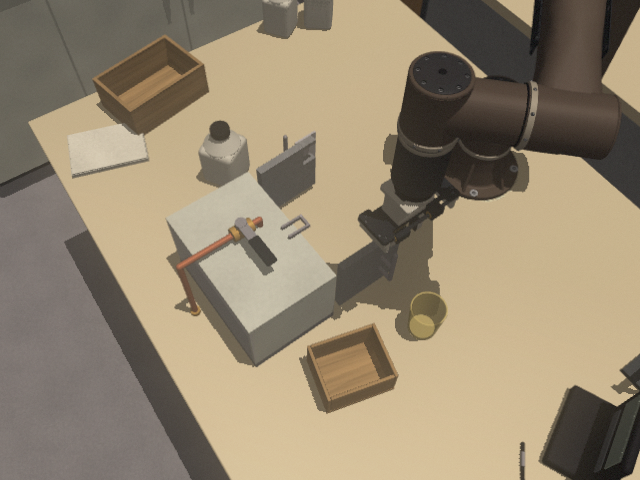

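The scene picture shows both doors square to the front: active at (288,170), passive at (368,272). The lever lies across the pipe at (258,245), and the flask, beaker and crate are where they started. The lug measures 0.16 m high, so the bolt is down, and the gripper is clear.

```bash
python3 -c "
from plant import *
print(close_job())"
```

```text
the job is handed in; nothing more can be done
None
```

The job is handed in: the valve is shut on its stop, the bolt is fully down, both doors stand open at about 90°, and the flask, beaker and crate have not moved; the hand-in call returned no verdict.

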